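Switch off the inspection light base and lift the board carrier off it, level

ROBOT

A 6-joint arm with a two-finger parallel gripper is mounted at the origin on the work surface. World frame = base frame: x ahead of the robot, y to its left, z up, the work surface at z = 0. Lengths are in m, angles in rad, forces in N, time in s.
With the tool pointing down it reaches from about 0.425 to 0.95 m from the base axis. Payload 3.5 kg.
Tool frame: the origin (TCP) lies at the very end of the fingers, on their centre line; the grasp point (between the pads) lies 19 mm behind it; z points along the fingers, y is the direction in which the jaws open and shut (so a half turn about z gives the same grasp; the last joint's range is limited). The gripper opens to 85 mm and grips with 20 to 120 N. Pads are 22 mm wide; open, the fingers measure 114 mm over their backs; the gripper's body (76 mm by 85 mm) begins 54 mm behind the grasp point. The pads swing forward as they close: fully open they stand 13 mm farther back than shut.
Start: joints at [-1.297, 0.286, 1.577, -0, 1.279, -0.15], TCP at [0.278, -0.615, 0.231] pointing down, gripper open.
Joint ranges: [-2.77, 2.77], [-0.9, 2.22], [0.21, 2.48], [-1.53, 4.67], [0.24, 2.81], [-2.84, 2.84]. Speed limits (rad/s): [2.79, 2.79, 3.14, 3.14, 3.14, 3.14].

INTERFACE

Orientations are given as a unit quaternion [x, y, z, w].
In Python, from plant import ctrl, eyes, ticket gives the robot as it stands.
- The arm moves only by the tool send_rows, never from a script. Its arguments are lists of equal length, an entry for each row: "translation": the shift along the tool's x, y, z in units of 30 mm (1.0 is 30 mm), a list of three; "rotation": the turn, a rotation vector about the tool's x, y, z in units of 5 degrees (1.0 is 5 degrees), a list of three; "grip": the finger opening in mm, from 0 to 85.4. A call has 1 to 5 rows; each row shifts and turns the commanded pose from where the row before left it, along the tool's axes as they then stand; what a row does not reach is not made up. A row lasts 1/8 s, in which the tool goes at most 62.5 mm and 10.7 degrees, less where a joint would pass 70% of its speed; a pose out of reach is approached as far as the arm can. A call is refused whole if a number of a shift passes 1 or a number of a turn 1, either way. A call with a gripper value outside its range is refused whole. The fingers move at their own pace and stop on an object; "squeeze" is the grip in N (left out, the last holds). Time passes only in rows, so rows that do not move let the fingers close. It gives the time, the measured TCP pose, the force and the opening at its end, in the units of the state.
- ctrl.get_state(): the state, without advancing time (a new reading comes with each control period).
- eyes.read_camera(name): name is "scene" or "top"; returns a dict with "image" (400x640x3 uint8, blue, green, red), "mtx" (3x3 intrinsics, pixels), "xyz" and "orientation" of the camera in the world. Camera axes: x right, y down, z forward; pixel columns grow to the right and rows downward; lengths in m; the calibration is good to about 2 mm. A picture is of the moment at which its call begins. There is no depth.
- ticket.sign_off(): hands the job in, once; it reports no verdict.
The state is a dict: "time": time; "qpos": joint angles; "dq": joint speeds; "joint_efforts": joint torques, N m; "eef_pos": TCP position; "tcp_rot": TCP orientation; "contact_force": force on the tool from outside, world axes, zero at the start; "wrist_torque": the same for the moment, N m; "opening": opening from 0.0 (shut) to 1.0 (fully open).
Only numpy, scipy, OpenCV 4.12 (cv2) and the standard library are available. Lean on these libraries where they do the work, as an engineer would, in place of code of your own. Each camera call takes 0.05 s, during which the arm holds its last target. There are 200 camera calls.

TASK

The inspection is over: turn the selector knob to Off, the position with the one long thick mark, and let go of it. Then take the board carrier by its bridge handle, lift it straight up off the light base to about 12 cm above its rests with the two unsoldered parts still standing on the board, and finish while holding it there, level and still. Do not push the other things on the bench about.

Things in the scene. Friction and masses are not known exactly. Their poses are not given: they have to be found in the camera images.
- selector (a joint): angle of the black selector knob on the selector box, rad; grows clockwise seen from above. Five sprung detents at 0, 0.45, 0.90, 1.35 and 1.80, end stops just beyond the first and last; let go within about 0.15 of a detent it clicks into it; about 0.06 N m moves it over. Off is 1.35. At 0.90 the knob's white pointer faces along the selector box's own -x. It starts at 0, 0.45 or 0.90
- selector_grip (a point): point on the vertical turning axis of the knob at the height to grip it, 34 mm above the box's top. The grip is an upright bar 44 mm long (along the pointer), 14 mm wide, its top 10 mm above this point, its foot (a disc 44 mm across) 24 mm below this point. Does not turn with the knob; its orientation is that of the selector box
- off_mark (a point): middle of the Off mark printed on the selector box's top: the one bar 22 x 7 mm pointing at the knob; the other four positions have ticks 7 x 2 mm. 40 mm from the knob's axis
- selector_box: fixed grey box 120 x 100 x 50 mm (its x, y, z) with the knob on top, on the axis 14 mm towards its +x from the middle; origin at the centre of its underside, z up. It stands left or right of the light base, the yellow organiser on the other side
- light_base: fixed grey box 230 x 170 x 45 mm with a white panel; on it four corner rests 15 mm high carry the carrier, between corner guides that reach 6 mm above the rests with 2.5 mm play. Origin at the centre of its underside, z up; the rests' tops are at world z = 60 mm
- carrier: board carrier: green circuit board in an aluminium frame, 180 x 120 mm (x, y), loose on the rests; origin at the centre of its underside, z up; board's top 6 mm above it, frame's rim 10 mm. A bridge handle spans it along y over the middle. 0.2 to 0.4 kg, balanced under the handle; the loose parts add about 0.1 kg
- carrier_handle (a point): middle of the handle bar of the carrier; the bar runs along the carrier's y, 120 mm long, 12 mm wide (along x), 16 mm high, this point in its centre 74 mm above the carrier's underside; the uprights are at its two ends, the room below it is free down to the board
- transformer: small transformer standing loose on the board on one side of the handle, 34 x 38 x 22 mm high, about 90 g; origin at the centre of its underside, z up
- capacitor: upright black can, 20 mm across and 24 mm high, about 18 g, standing loose on the board on the other side of the handle; origin at the centre of its underside, z up
- flux_pot: bystander: closed white plastic pot, 54 mm across, 45 mm high; origin at its underside's centre
- paste_pot: bystander: closed white plastic pot with a paper label, 66 mm across, 50 mm high; origin at its underside's centre
- red_cup: bystander: open red plastic cup, 64 mm across its rim, 60 mm high; origin at its underside's centre
- screwdriver: bystander: screwdriver lying on the bench; origin at its middle, on its long axis, which is its x
- solder_reel: bystander: small reel lying flat, 60 mm across, 36 mm high; origin at its underside's centre
- heat_sink: bystander: finned aluminium heat sink, 60 x 45 x 26 mm; origin at its underside's centre
There are look-alikes about, which are no part of the job. What is shaped like the transformer but green is not meant.

How it is judged:
On the way, in this order (a step that is already met when the one before it is completed fails the run):
1. the knob stands in its Off detent, let go, with the carrier still on its rests (value of joint selector between 1.23 and 1.47 rad and contact force between the fingers and selector_box below 0.1 N and height (world z) of carrier below 0.07 m), for 0.2 s.
2. the carrier is held by the handle at least 8 cm above its rests, level (height (world z) of carrier above 0.14 m and angle between carrier's own z axis and vertical below 0.12 rad and contact force between the fingers and carrier above 1 N and contact force between carrier and light_base below 0.1 N), for 0.3 s.
At the end, for the whole second after the job is handed in: Knob within 0.12 rad of Off (1.35); carrier in the fingers, underside at least 8 cm above the rests (world z over 0.14 m), within 0.12 rad of level, slower than 3 cm/s and 0.15 rad/s, off the light base; both loose parts upright (0.25 rad) on the board inside its frame (all of step 2 and value of joint selector between 1.23 and 1.47 rad and linear speed of carrier below 0.03 m/s and angular speed of carrier below 0.15 rad/s and x of transformer in the frame of carrier between -0.085 and 0.085 m and y of transformer in the frame of carrier between -0.055 and 0.055 m and z of transformer in the frame of carrier between 0.002 and 0.012 m and angle between each of transformer, capacitor's own z axis and vertical below 0.25 rad and x of capacitor in the frame of carrier between -0.085 and 0.085 m and y of capacitor in the frame of carrier between -0.055 and 0.055 m and z of capacitor in the frame of carrier between 0.002 and 0.012 m); the arm keeps its last pose, push and grip.
It fails at once if the carrier is tipped more than 0.3 rad (angle between carrier's own z axis and vertical above 0.3 rad).
It fails at once if a loose part leaves the board (more than 3 cm below the carrier's underside) (z of any of transformer, capacitor in the frame of carrier below -0.03 m).
It fails at once if a bystander is pushed more than 3 cm (distance of any of flux_pot, paste_pot, red_cup, screwdriver, solder_reel, heat_sink from where it was at the start of the episode above 0.03 m).
It also fails if it takes over 48 s, if anything falls off the work surface, if the arm or the gripper's body presses on something with over 40 N, if the wrist force passes 120 N, or if a joint passes its speed limit or range.

## Working session

There is one attempt and no reset: what is moved stays moved. The work goes in short steps, Python scripts to look and compute and a tool call to move; the robot and the scene stay as the last step left them, time stands still between calls to the robot, and variables do not carry over. Pictures are saved under pics/ and viewed, about 8 in all and at most 12, crops included, and the job is handed in when it is done.

Besides the shell and the picture viewer there is one more tool, called by a JSON object that holds its "api" and its "payload", one argument or row to a line. send_rows: Moves the arm, as the interface text tells. Its arguments: {"type":"object","properties":{"translation":{"type":"array"},"rotation":{"type":"array"},"grip":{"type":"array"},"squeeze":{"type":"number"}},"required":["translation","rotation","grip"]}

```bash
mkdir -p pics; ls
cat > h.py <<'E'
import numpy as np,cv2
from scipy.spatial.transform import Rotation as R
from plant import ctrl,eyes,ticket
def cam(n): return eyes.read_camera(n)
def ray(c,u,v):
    d=R.from_quat(c["orientation"]).apply(np.linalg.inv(np.array(c["mtx"]))@[u,v,1.]); return np.array(c["xyz"]),d
def onz(c,u,v,z):
    o,d=ray(c,u,v); return o+d*(z-o[2])/d[2]
def proj(c,p):
    q=np.array(c["mtx"])@R.from_quat(c["orientation"]).inv().apply(np.array(p)-c["xyz"]); return q[:2]/q[2]
E
python3 - <<'E'
from h import *
import pickle
for n in("top","scene"):
    c=cam(n); cv2.imwrite(f"pics/{n}0.png",c["image"]); pickle.dump(c,open(f"{n}0.pkl","wb")); print(n,c["xyz"],c["orientation"],c["mtx"])
print(ctrl.get_state())
E
```

```text
pics
top [0.32731167 0.00214779 1.62277547] [-0.70317977  0.70801148 -0.0506151   0.04118334] [[504.71988471   0.         321.62328644]
 [  0.         504.71988471 203.24909775]
 [  0.           0.           1.        ]]
scene [ 1.12041502 -0.78573371  0.9600146 ] [ 0.86081876  0.30007432 -0.12943714 -0.39011855] [[487.82565752   0.         320.34753598]
 [  0.         487.82565752 196.55994752]
 [  0.           0.           1.        ]]
{'time': 0.1, 'qpos': array([-1.29699316e+00,  2.87123867e-01,  1.57804035e+00,  2.17228713e-05,
        1.27861156e+00, -1.49992388e-01]), 'dq': array([-0.00045217, -0.00165784, -0.00297127,  0.00102599, -0.0002144 ,
       -0.00143912]), 'joint_efforts': array([ 9.31345785e-04, -4.07294726e+01, -2.93697506e+01, -1.53643218e-04,
        3.45520319e-03,  7.48897861e-06]), 'eef_pos': array([ 0.27744807, -0.61468549,  0.23004903]), 'tcp_rot': array([ 9.77633621e-01,  2.10312414e-01, -5.71526064e-05, -1.09011341e-03]), 'contact_force': array([-0.56374209, -0.30158743, -0.34004297]), 'wrist_torque': array([-0.02141572, -0.00767376, -0.00291649]), 'opening': 1.0010513294492005}
```

View pics/top0.png

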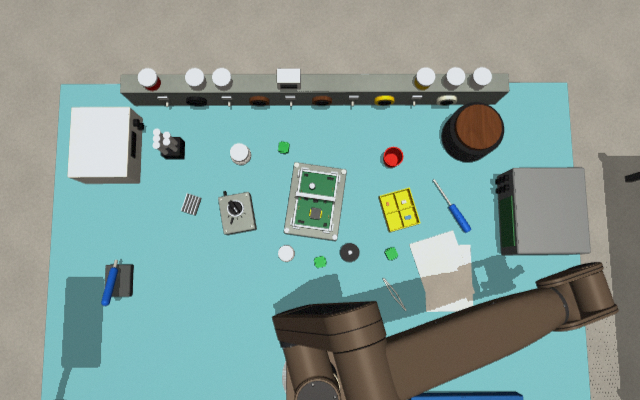

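View pics/scene0.png

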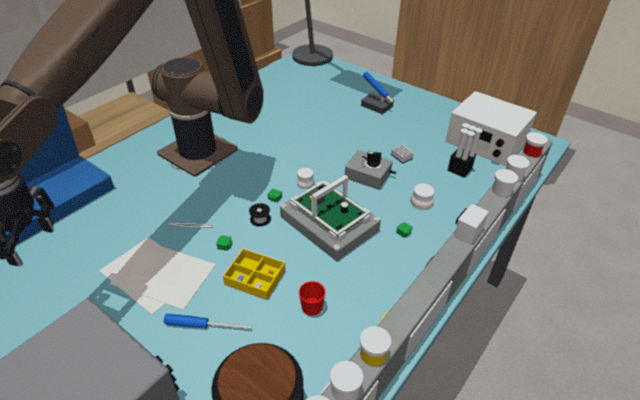

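The top view shows the selector box at about (237,212), the light base with its carrier at (316,202), and the organiser at (399,209). The green look-alikes at (284,147), (320,262) and (391,253) are off the board. I'll enlarge the box and carrier next.

Run:
```python
from h import *
import pickle
t=pickle.load(open("top0.pkl","rb"));s=pickle.load(open("scene0.pkl","rb"))
a=cv2.resize(t["image"][155:245,210:355],None,fx=5.5,fy=5.5,interpolation=cv2.INTER_CUBIC)
b=cv2.resize(s["image"][140:260,270:400],None,fx=5,fy=5,interpolation=cv2.INTER_CUBIC)
cv2.imwrite("pics/a.png",a);cv2.imwrite("pics/b.png",b)
hsv=cv2.cvtColor(t["image"],cv2.COLOR_BGR2HSV)
m=(hsv[...,1]<70).astype(np.uint8)*255
print(hsv[250,200],hsv[225,230])
for nm,(x0,x1,y0,y1),z in(("box",(212,262,186,240),.05),("base",(278,352,158,245),.045)):
    k=np.zeros_like(m);k[y0:y1,x0:x1]=m[y0:y1,x0:x1]
    cs=cv2.findContours(k,0,2)[0];c=max(cs,key=cv2.contourArea)
    r=cv2.minAreaRect(c);print(nm,r)
    P=np.array([onz(t,*p,z) for p in cv2.boxPoints(r)]);print(P.round(4),P.mean(0).round(4),np.linalg.norm(P-np.roll(P,1,0),axis=1))
```

```text
[ 91  90 196] [ 42  20 163]
box ((236.4729766845703, 210.83786010742188), (43.236934661865234, 33.53739547729492), 80.53767395019531)
[[0.5695 0.3109 0.05  ]
 [0.5865 0.2073 0.05  ]
 [0.4517 0.1837 0.05  ]
 [0.4353 0.2863 0.05  ]] [0.5108 0.2471 0.05  ] [0.13651045 0.10499033 0.13680203 0.10386579]
base ((314.9300231933594, 200.99000549316406), (54.16437911987305, 72.40773010253906), 8.130102157592773)
[[ 0.4403  0.1017  0.045 ]
 [ 0.6686  0.0696  0.045 ]
 [ 0.6429 -0.1009  0.045 ]
 [ 0.4153 -0.0657  0.045 ]] [0.5418 0.0012 0.045 ] [0.16926683 0.23052392 0.17248539 0.23037624]
```

View pics/a.png

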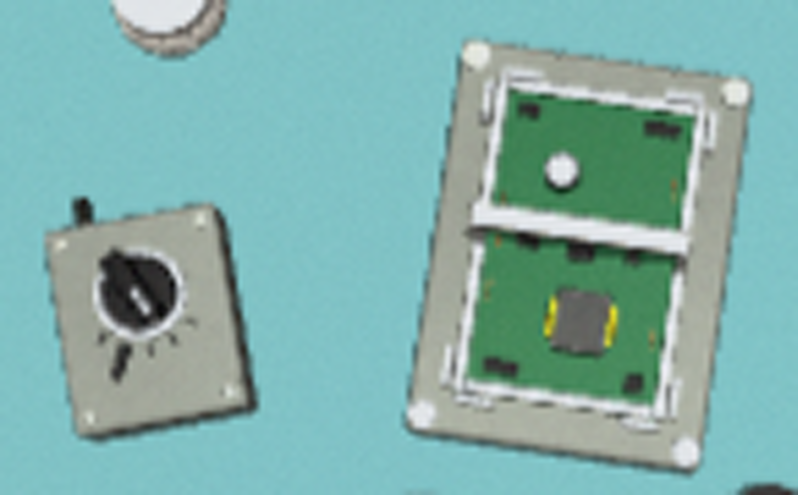

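View pics/b.png

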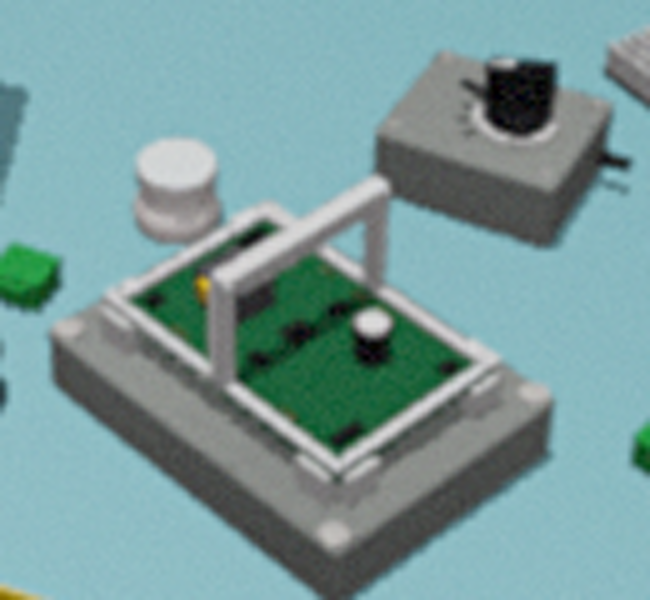

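Run:
```python
from h import *
import pickle
t=pickle.load(open("top0.pkl","rb"));s=pickle.load(open("scene0.pkl","rb"))
f=lambda x,y,z:onz(t,(x+.5)/5.5-.5+210,(y+.5)/5.5-.5+155,z)
C=np.array([f(*p,.05) for p in((47,235),(215,205),(255,405),(82,438))])
print("box",C.round(4),[round(np.linalg.norm(C[i]-C[i-1]),4) for i in range(4)])
ctr=C.mean(0); ex=(C[0]-C[3])+(C[1]-C[2]);ey=(C[0]-C[1])+(C[3]-C[2])
yaw=np.arctan2(ex[1],ex[0]); yaw2=np.arctan2(-ey[0],ey[1]);print("ctr",ctr,"yaw",np.degrees([yaw,yaw2]))
y=(yaw+yaw2)/2
k=ctr+.014*np.array([np.cos(y),np.sin(y),0]);print("knob",k)
off=f(121,362,.05);d=off-k;print("off mark ang from -x (cw)",(y+np.pi-np.arctan2(d[1],d[0])),np.linalg.norm(d))
p1,p2=f(133,287,.094),f(148,312,.094);print("pointer",p1,p2,[ (y+np.pi-np.arctan2(*(q)[1::-1])+.9+np.pi)%(2*np.pi)-np.pi for q in(p2-p1,p2-k)])
h1,h2=f(476,215,.142),f(688,242,.142);print("handle",h1,h2,(h1+h2)/2,np.linalg.norm(h1-h2),"normal yaw",np.degrees(np.arctan2(h1[1]-h2[1],h1[0]-h2[0]))-90)
hm=(h1+h2)/2
for n,p in(("knob",[k[0],k[1],.094]),("handle",hm),("h1",h1),("h2",h2)):
    u=proj(s,p);print(n,"in b.png",(u-[270,140])*5)
for n,q in(("graybox",(498,253)),("cyl",(443,150))): print(n,onz(t,*q,.1))
```

```text
box [[0.5535 0.3051 0.05  ]
 [0.5702 0.2096 0.05  ]
 [0.4554 0.1857 0.05  ]
 [0.4374 0.2832 0.05  ]] [np.float64(0.1181), np.float64(0.097), np.float64(0.1173), np.float64(0.0992)]
ctr [0.5041299  0.24587266 0.05      ] yaw [11.22416886 10.22738563]
knob [0.51788531 0.24847818 0.05      ]
off mark ang from -x (cw) 0.5293059104875462 0.039793209805105964
pointer [0.51777256 0.24857474 0.094     ] [0.50378862 0.2400901  0.094     ] [np.float64(0.5418379573792791), np.float64(0.5504360615688029)]
handle [0.54977429 0.05694701 0.142     ] [ 0.53440828 -0.05720321  0.142     ] [ 5.42091287e-01 -1.28101819e-04  1.42000000e-01] 0.11517980705707784 normal yaw -7.666623042910203
knob in b.png [510.37950552  58.28712001]
handle in b.png [292.31908202 220.67856216]
h1 in b.png [368.67457463 173.02215683]
h2 in b.png [212.22739482 270.6668705 ]
graybox [ 0.3715983  -0.55011507  0.1       ]
cyl [ 0.69016896 -0.39597861  0.1       ]
```

The knob starts at about 0.5 in my measurement, so it's in the 0.45 detent. The Off mark sits clockwise of the box's -x, as expected, so the knob must turn +0.90 rad. The transformer (grey with yellow, crop ~(583,320)) and capacitor (~(562,170)) are both on the board. I'm moving towards the knob now.

{"api": "send_rows", "payload": {
  "translation": [
    [0.71, -0.99, 0],
    [0.71, -0.99, 0],
    [0.71, -0.99, 0],
    [0.71, -0.99, 0],
    [0.71, -0.99, 0]
  ],
  "rotation": [
    [0, 0, 0],
    [0, 0, 0],
    [0, 0, 0],
    [0, 0, 0],
    [0, 0, 0]
  ],
  "grip": [85, 85, 85, 85, 85]
}}

```text
time: 0.72
eef_pos: [0.3136, -0.4346, 0.2308]
tcp_rot: [0.978, 0.21, -0.0, -0.0]
contact_force: [-0.3, 0.0, 0.1]
opening: 0.999
```

{"api": "send_rows", "payload": {
  "translation": [
    [0.71, -0.99, 0],
    [0.96, -0.71, 0],
    [0.96, -0.71, 0],
    [0.96, -0.71, 0],
    [0.96, -0.71, 0]
  ],
  "rotation": [
    [0, 0, 0],
    [0, 0, 0],
    [0, 0, 0],
    [0, 0, 0],
    [0, 0, 0]
  ],
  "grip": [85, 85, 85, 85, 85]
}}

```text
time: 1.35
eef_pos: [0.391, -0.2739, 0.2309]
tcp_rot: [0.978, 0.21, -0.0, -0.0]
contact_force: [-0.2, -0.3, -0.7]
opening: 0.998
```

Moves track well, so I'll continue.

{"api": "send_rows", "payload": {
  "translation": [
    [0.96, -0.71, 0],
    [0.96, -0.71, 0],
    [0.96, -0.71, 0],
    [0.96, -0.71, 0],
    [0.6, -0.94, 0]
  ],
  "rotation": [
    [0, 0, 0],
    [0, 0, 0],
    [0, 0, 0],
    [0, 0, 0],
    [0, 0, 0]
  ],
  "grip": [85, 85, 85, 85, 85]
}}

```text
time: 1.98
eef_pos: [0.4659, -0.1159, 0.2309]
tcp_rot: [0.978, 0.21, -0.0, -0.0]
contact_force: [-0.6, 0.1, 0.4]
opening: 0.992
```

{"api": "send_rows", "payload": {
  "translation": [
    [0.6, -0.94, 0],
    [0.6, -0.94, 0],
    [0.6, -0.94, 0],
    [0.6, -0.94, 0],
    [0.6, -0.94, 0]
  ],
  "rotation": [
    [0, 0, 0],
    [0, 0, 0],
    [0, 0, 0],
    [0, 0, 0],
    [0, 0, 0]
  ],
  "grip": [85, 85, 85, 85, 85]
}}

```text
time: 2.6
eef_pos: [0.4893, 0.0496, 0.2309]
tcp_rot: [0.978, 0.21, -0.0, -0.0]
contact_force: [0.4, -0.2, 0.3]
opening: 0.996
```

{"api": "send_rows", "payload": {
  "translation": [
    [0.6, -0.94, 0],
    [0.6, -0.94, 0],
    [0.6, -0.94, 0],
    [0.6, -0.94, 0],
    [0, 0, 0]
  ],
  "rotation": [
    [0, 0, 0],
    [0, 0, 0],
    [0, 0, 0],
    [0, 0, 0],
    [0, 0, 0]
  ],
  "grip": [85, 85, 85, 85, 85]
}}

```text
time: 3.22
eef_pos: [0.5084, 0.1824, 0.2307]
tcp_rot: [0.977, 0.212, -0.001, -0.0]
contact_force: [-0.0, -0.3, 0.1]
opening: 0.992
```

{"api": "send_rows", "payload": {
  "translation": [
    [0.6, -0.93, 0],
    [0.6, -0.93, 0],
    [0, 0, 1],
    [0, 0, 1],
    [0, 0, 1]
  ],
  "rotation": [
    [0, 0, 0],
    [0, 0, 0],
    [0, 0, -0.7],
    [0, 0, -0.7],
    [0, 0, -0.7]
  ],
  "grip": [85, 85, 85, 85, 85]
}}

```text
time: 3.85
eef_pos: [0.5185, 0.2456, 0.1401]
tcp_rot: [0.954, 0.3, -0.0, 0.0]
contact_force: [0.5, 0.3, -0.3]
opening: 0.994
```

Run:
```python
from h import *
s=cam("scene");t=cam("top");st=ctrl.get_state();print(st["eef_pos"],R.from_quat(st["tcp_rot"]).as_matrix().round(3),st["qpos"].round(2))
for c,n in((s,"s"),(t,"t")): print(n,proj(c,st["eef_pos"]),proj(c,[st["eef_pos"][0],st["eef_pos"][1],.094]))
u=proj(s,st["eef_pos"]).astype(int);x,y=u[0]-60,u[1]-50
v=proj(t,st["eef_pos"]).astype(int);x2,y2=v[0]-40,v[1]-50
print(x,y,x2,y2)
a=cv2.resize(s["image"][y:y+100,x:x+100],None,fx=5,fy=5,interpolation=cv2.INTER_CUBIC)
b=cv2.resize(t["image"][y2:y2+100,x2:x2+60],None,fx=5,fy=5,interpolation=cv2.INTER_CUBIC)
cv2.imwrite("pics/k1.png",np.hstack([a,b]))
```

```text
[0.51581019 0.24477955 0.13685154] [[ 0.822  0.57  -0.009]
 [ 0.57  -0.822 -0.003]
 [-0.009 -0.003 -1.   ]] [ 0.27  0.16  1.91 -0.    1.08  1.23]
s [371.97664596 140.15705818] [370.81316032 151.96756612]
t [232.73613035 205.64735076] [235.01239937 207.40479793]
311 90 192 155
```

View pics/k1.png

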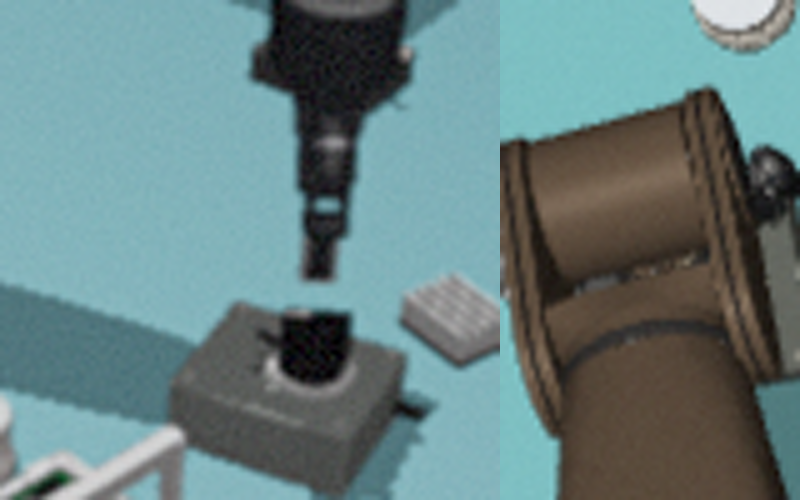

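The fingers are seen edge-on above the knob. The knob's top is at crop (318,320) and the fingertips at (318,278). The scene camera carries a constant bias of about 2 px. The offset is about 3 mm along the bar, so I'll correct that and descend.

{"api": "send_rows", "payload": {
  "translation": [
    [0.11, -0.05, 0.6],
    [0, 0, 0.8],
    [0, 0, 0.8],
    [0, 0, 0],
    [0, 0, 0]
  ],
  "rotation": [
    [0, 0, 0],
    [0, 0, 0],
    [0, 0, 0],
    [0, 0, 0],
    [0, 0, 0]
  ],
  "grip": [85, 85, 85, 85, 85]
}}

```text
time: 4.58
eef_pos: [0.5217, 0.2499, 0.0767]
tcp_rot: [0.954, 0.299, 0.001, 0.0]
contact_force: [-0.5, 0.4, -0.2]
opening: 0.994
```

{"api": "send_rows", "payload": {
  "translation": [
    [-0.08, 0, 0.22],
    [0, 0, 0],
    [0, 0, 0],
    [0, 0, 0],
    [0, 0, 0]
  ],
  "rotation": [
    [0, 0, 0],
    [0, 0, 0],
    [0, 0, 0],
    [0, 0, 0],
    [0, 0, 0]
  ],
  "grip": [40, 10, 5, 5, 5],
  "squeeze": 20
}}

```text
time: 5.2
eef_pos: [0.5177, 0.2501, 0.0692]
tcp_rot: [0.954, 0.299, -0.0, -0.002]
contact_force: [-4.4, 5.3, 2.8]
opening: 0.16
```

Gripped, with the opening at 13.7 mm matching the bar. I'll ease off the side load and turn clockwise.

{"api": "send_rows", "payload": {
  "translation": [
    [0, -0.04, 0],
    [0, 0, 0],
    [0, 0, 0],
    [0, 0, 0],
    [0, 0, 0]
  ],
  "rotation": [
    [0, 0, 0],
    [0, 0, 0.9],
    [0, 0, 0.9],
    [0, 0, 0.9],
    [0, 0, 0.9]
  ],
  "grip": [5, 5, 5, 5, 5],
  "squeeze": 30
}}

```text
time: 5.82
eef_pos: [0.517, 0.2514, 0.0692]
tcp_rot: [0.99, 0.144, -0.001, -0.002]
contact_force: [-4.9, 7.1, 1.4]
opening: 0.157
```

{"api": "send_rows", "payload": {
  "translation": [
    [0, 0, 0],
    [0, 0, 0],
    [0, 0, 0],
    [0, 0, 0],
    [0, 0, 0]
  ],
  "rotation": [
    [0, 0, 0.9],
    [0, 0, 0.9],
    [0, 0, 0.9],
    [0, 0, 0.9],
    [0, 0, 0.9]
  ],
  "grip": [5, 5, 5, 5, 5]
}}

```text
time: 6.45
eef_pos: [0.5168, 0.2531, 0.0692]
tcp_rot: [0.999, -0.052, -0.001, -0.004]
contact_force: [-5.7, 12.9, 0.7]
opening: 0.159
```

{"api": "send_rows", "payload": {
  "translation": [
    [0, 0, 0],
    [0, 0, 0],
    [0, 0, 0],
    [0, 0, 0]
  ],
  "rotation": [
    [0, 0, 0.9],
    [0, 0, 0.9],
    [0, 0, 0.4],
    [0, 0, 0]
  ],
  "grip": [5, 5, 5, 5]
}}

```text
time: 6.95
eef_pos: [0.5169, 0.2539, 0.0693]
tcp_rot: [0.989, -0.146, -0.001, -0.004]
contact_force: [-3.7, 14.9, 1.3]
opening: 0.156
```

The tool has turned 51.6°. I'll relieve the side load and open.

{"api": "send_rows", "payload": {
  "translation": [
    [0, -0.12, 0],
    [0, 0, 0],
    [0, 0, 0],
    [0, 0, 0],
    [0, 0, 0]
  ],
  "rotation": [
    [0, 0, 0],
    [0, 0, 0],
    [0, 0, 0],
    [0, 0, 0],
    [0, 0, 0]
  ],
  "grip": [5, 5, 30, 70, 85]
}}

```text
time: 7.58
eef_pos: [0.5193, 0.2524, 0.0687]
tcp_rot: [0.989, -0.146, 0.0, 0.0]
contact_force: [0.2, 0.5, -0.6]
opening: 0.766
```

{"api": "send_rows", "payload": {
  "translation": [
    [0, 0, 0],
    [0, 0, -0.9],
    [0, 0, -1],
    [0, 0, -1],
    [0, 0, -1]
  ],
  "rotation": [
    [0, 0, 0],
    [0, 0, 0],
    [0, 0, 0],
    [0, 0, 0],
    [0, 0, 0]
  ],
  "grip": [85, 85, 85, 85, 85]
}}

```text
time: 8.2
eef_pos: [0.519, 0.2525, 0.1866]
tcp_rot: [0.989, -0.145, 0.0, 0.0]
contact_force: [0.1, 0.5, -0.1]
opening: 0.995
```

{"api": "send_rows", "payload": {
  "translation": [
    [0, 0, -0.4],
    [0, 0, 0],
    [0, 0, 0],
    [0, 0, 0],
    [0, 0, 0]
  ],
  "rotation": [
    [0, 0, -0.99],
    [0, 0, -0.99],
    [0, 0, -0.99],
    [0, 0, -0.99],
    [0, 0, -0.99]
  ],
  "grip": [85, 85, 85, 85, 85]
}}

```text
time: 8.82
eef_pos: [0.519, 0.2525, 0.1977]
tcp_rot: [0.997, 0.071, 0.0, 0.0]
contact_force: [0.1, -0.2, 0.9]
opening: 0.998
```

{"api": "send_rows", "payload": {
  "translation": [
    [0, 0, 0],
    [0, 0, 0],
    [0, 0, 0],
    [0, 0, 0],
    [0, 0, 0]
  ],
  "rotation": [
    [0, 0, -0.99],
    [0, 0, -0.99],
    [0, 0, -0.99],
    [0, 0, -0.99],
    [0, 0, -0.99]
  ],
  "grip": [85, 85, 85, 85, 85]
}}

```text
time: 9.45
eef_pos: [0.519, 0.2525, 0.1976]
tcp_rot: [0.959, 0.283, -0.0, 0.0]
contact_force: [0.1, 0.1, -0.1]
opening: 0.999
```

{"api": "send_rows", "payload": {
  "translation": [
    [0, 0, 0],
    [0, 0, 0],
    [0, 0, 0],
    [0, 0, 0],
    [0, 0, 0]
  ],
  "rotation": [
    [0, 0, -0.99],
    [0, 0, -0.99],
    [0, 0, -0.99],
    [0, 0, -0.99],
    [0, 0, -0.99]
  ],
  "grip": [85, 85, 85, 85, 85]
}}

```text
time: 10.07
eef_pos: [0.519, 0.2525, 0.1976]
tcp_rot: [0.876, 0.482, -0.0, 0.0]
contact_force: [-0.0, -0.2, 0.0]
opening: 0.997
```

{"api": "send_rows", "payload": {
  "translation": [
    [0, 0, 0],
    [0, 0, 0],
    [0, 0, 0],
    [0, 0, 0],
    [0, 0, 0]
  ],
  "rotation": [
    [0, 0, -0.99],
    [0, 0, -0.99],
    [0, 0, -0.99],
    [0, 0, -0.99],
    [0, 0, -0.99]
  ],
  "grip": [85, 85, 85, 85, 85]
}}

```text
time: 10.7
eef_pos: [0.519, 0.2525, 0.1976]
tcp_rot: [0.752, 0.659, -0.0, 0.0]
contact_force: [0.3, -0.1, -0.2]
opening: 0.993
```

{"api": "send_rows", "payload": {
  "translation": [
    [-0.915, 0.21, 0],
    [-0.915, 0.21, 0],
    [-0.915, 0.21, 0],
    [-0.915, 0.21, 0],
    [-0.915, 0.21, 0]
  ],
  "rotation": [
    [0, 0, 0],
    [0, 0, 0],
    [0, 0, 0],
    [0, 0, 0],
    [0, 0, 0]
  ],
  "grip": [85, 85, 85, 85, 85]
}}

```text
time: 11.32
eef_pos: [0.5318, 0.1114, 0.1977]
tcp_rot: [0.753, 0.658, 0.0, 0.0]
contact_force: [-0.4, -0.3, 0.2]
opening: 0.993
```

{"api": "send_rows", "payload": {
  "translation": [
    [-0.915, 0.21, 0],
    [-0.915, 0.21, 0],
    [-0.915, 0.21, 0],
    [-0.915, 0.21, 0],
    [0, 0, 0.6]
  ],
  "rotation": [
    [0, 0, 0],
    [0, 0, 0],
    [0, 0, 0],
    [0, 0, 0],
    [0, 0, 0]
  ],
  "grip": [85, 85, 85, 85, 85]
}}

```text
time: 11.95
eef_pos: [0.5434, -0.0014, 0.181]
tcp_rot: [0.754, 0.657, 0.001, 0.002]
contact_force: [0.5, 0.6, 1.3]
opening: 0.991
```

Run:
```python
from h import *
s=cam("scene");t=cam("top");st=ctrl.get_state();print(st["eef_pos"],R.from_quat(st["tcp_rot"]).as_matrix().round(3),st["qpos"].round(2))
e=st["eef_pos"];M=R.from_quat(st["tcp_rot"]).as_matrix()
f=lambda p:((proj(s,p)-[265,130])*5).round(0)
print("tcp",f(e),"fingers",f(e+.0425*M[:,1]-.013*M[:,2]),f(e-.0425*M[:,1]-.013*M[:,2]),"handle top below tcp",f([e[0],e[1],.142]))
a=cv2.resize(s["image"][130:250,265:365],None,fx=5,fy=5,interpolation=cv2.INTER_CUBIC)
b=cv2.resize(t["image"][175:245,210:265],None,fx=5.4,fy=5.4,interpolation=cv2.INTER_CUBIC)
b=cv2.copyMakeBorder(b,0,600-b.shape[0],0,0,0)
cv2.imwrite("pics/k2.png",np.hstack([a,b]))
```

```text
[0.54011907 0.00075048 0.17663967] [[ 0.135  0.991 -0.005]
 [ 0.991 -0.135  0.001]
 [ 0.001 -0.006 -1.   ]] [-0.19  0.05  1.95  0.    1.15 -0.05]
tcp [317. 217.] fingers [377. 235.] [260. 159.] handle top below tcp [315. 268.]
```

View pics/k2.png

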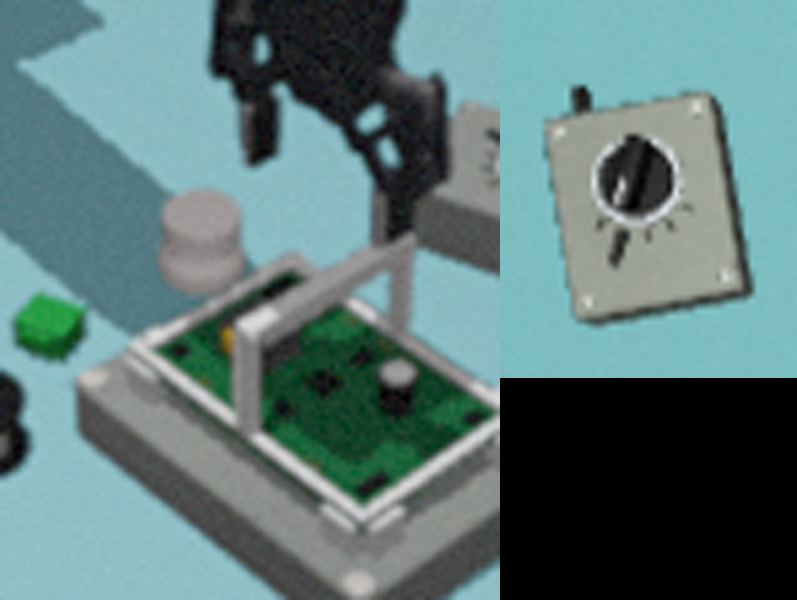

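The knob's pointer now faces the thick Off mark, at crop (620,190)→(620,245). The jaws straddle the handle: fingertips at (265,160) and (395,242), bar middle at (332,281). That leaves about 2 mm to correct in +x before I descend.

{"api": "send_rows", "payload": {
  "translation": [
    [0, 0.06, 0.5],
    [0, 0, 0.8],
    [0, 0, 0.8],
    [0, 0, 0],
    [0, 0, 0]
  ],
  "rotation": [
    [0, 0, 0],
    [0, 0, 0],
    [0, 0, 0],
    [0, 0, 0],
    [0, 0, 0]
  ],
  "grip": [85, 85, 85, 85, 85]
}}

```text
time: 12.68
eef_pos: [0.5442, 0.0005, 0.1172]
tcp_rot: [0.753, 0.658, 0.0, 0.0]
contact_force: [0.6, -0.1, 0.2]
opening: 0.994
```

{"api": "send_rows", "payload": {
  "translation": [
    [0, 0, 0],
    [0, 0, 0],
    [0, 0, 0],
    [0, 0, 0],
    [0, 0, 0]
  ],
  "rotation": [
    [0, 0, 0],
    [0, 0, 0],
    [0, 0, 0],
    [0, 0, 0],
    [0, 0, 0]
  ],
  "grip": [60, 40, 25, 15, 8],
  "squeeze": 25
}}

```text
time: 13.3
eef_pos: [0.544, -0.0, 0.117]
tcp_rot: [0.753, 0.658, 0.0, 0.0]
contact_force: [0.0, 0.3, 1.2]
opening: 0.136
```

{"api": "send_rows", "payload": {
  "translation": [
    [0, 0, 0],
    [0, 0, 0],
    [0, 0, 0]
  ],
  "rotation": [
    [0, 0, 0],
    [0, 0, 0],
    [0, 0, 0]
  ],
  "grip": [5, 5, 5],
  "squeeze": 60
}}

```text
time: 13.68
eef_pos: [0.5441, -0.0, 0.1171]
tcp_rot: [0.753, 0.658, 0.0, 0.0]
contact_force: [0.5, -0.6, 1.7]
opening: 0.125
```

Gripped at about 11 mm with no side force. I'll lift slowly.

{"api": "send_rows", "payload": {
  "translation": [
    [0, 0, -0.03],
    [0, 0, -0.07],
    [0, 0, -0.1],
    [0, 0, -0.12],
    [0, 0, -0.12]
  ],
  "rotation": [
    [0, 0, 0],
    [0, 0, 0],
    [0, 0, 0],
    [0, 0, 0],
    [0, 0, 0]
  ],
  "grip": [5, 5, 5, 5, 5]
}}

```text
time: 14.3
eef_pos: [0.5436, 0.0001, 0.13]
tcp_rot: [0.753, 0.658, -0.0, -0.0]
contact_force: [0.1, -0.2, -3.0]
opening: 0.127
```

{"api": "send_rows", "payload": {
  "translation": [
    [0, 0, -0.15],
    [0, 0, -0.15],
    [0, 0, -0.15],
    [0, 0, -0.12],
    [0, 0, -0.06]
  ],
  "rotation": [
    [0, 0, 0],
    [0, 0, 0],
    [0, 0, 0],
    [0, 0, 0],
    [0, 0, 0]
  ],
  "grip": [5, 5, 5, 5, 5]
}}

```text
time: 14.92
eef_pos: [0.5439, 0.0, 0.1492]
tcp_rot: [0.753, 0.658, 0.0, 0.0]
contact_force: [-0.4, 0.3, -3.7]
opening: 0.126
```

Run:
```python
from h import *
s=cam("scene");st=ctrl.get_state();print(st["eef_pos"],st["tcp_rot"],st["contact_force"],st["wrist_torque"])
cv2.imwrite("pics/l1.png",cv2.resize(s["image"][120:260,255:395],None,fx=4,fy=4,interpolation=cv2.INTER_CUBIC))
```

```text
[5.43946197e-01 2.45397878e-05 1.49300420e-01] [7.53090537e-01 6.57916832e-01 1.78334738e-04 2.30880167e-04] [ 0.48261746 -0.53145016 -2.41368845] [-0.02547917 -0.07010083  0.01531308]
```

View pics/l1.png

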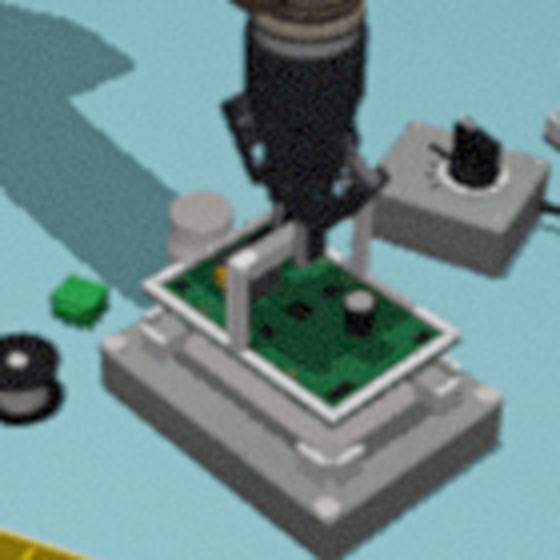

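The carrier is clear of the base (corners at (150,287), (332,415) and (455,335)), level to the eye, with both parts standing. I'll lift the remaining 88 mm.

{"api": "send_rows", "payload": {
  "translation": [
    [0, 0, -0.07],
    [0, 0, -0.15],
    [0, 0, -0.2],
    [0, 0, -0.25],
    [0, 0, -0.25]
  ],
  "rotation": [
    [0, 0, 0],
    [0, 0, 0],
    [0, 0, 0],
    [0, 0, 0],
    [0, 0, 0]
  ],
  "grip": [5, 5, 5, 5, 5]
}}

```text
time: 15.6
eef_pos: [0.5439, 0.0, 0.1772]
tcp_rot: [0.753, 0.658, 0.0, 0.0]
contact_force: [-0.8, 0.1, -4.0]
opening: 0.126
```

{"api": "send_rows", "payload": {
  "translation": [
    [0, 0, -0.25],
    [0, 0, -0.25],
    [0, 0, -0.25],
    [0, 0, -0.25],
    [0, 0, -0.25]
  ],
  "rotation": [
    [0, 0, 0],
    [0, 0, 0],
    [0, 0, 0],
    [0, 0, 0],
    [0, 0, 0]
  ],
  "grip": [5, 5, 5, 5, 5]
}}

```text
time: 16.23
eef_pos: [0.5438, 0.0, 0.2144]
tcp_rot: [0.753, 0.658, 0.0, 0.0]
contact_force: [0.4, -0.2, -4.3]
opening: 0.126
```

{"api": "send_rows", "payload": {
  "translation": [
    [0, 0, -0.25],
    [0, 0, -0.2],
    [0, 0, -0.15],
    [0, 0, -0.1],
    [0, 0, -0.05]
  ],
  "rotation": [
    [0, 0, 0],
    [0, 0, 0],
    [0, 0, 0],
    [0, 0, 0],
    [0, 0, 0]
  ],
  "grip": [5, 5, 5, 5, 5]
}}

```text
time: 16.85
eef_pos: [0.5438, 0.0001, 0.2365]
tcp_rot: [0.753, 0.658, -0.0, -0.0]
contact_force: [-0.4, 0.6, -3.5]
opening: 0.128
```

{"api": "send_rows", "payload": {
  "translation": [
    [0, 0, 0],
    [0, 0, 0],
    [0, 0, 0],
    [0, 0, 0],
    [0, 0, 0]
  ],
  "rotation": [
    [0, 0, 0],
    [0, 0, 0],
    [0, 0, 0],
    [0, 0, 0],
    [0, 0, 0]
  ],
  "grip": [5, 5, 5, 5, 5]
}}

```text
time: 17.48
eef_pos: [0.5437, 0.0001, 0.2364]
tcp_rot: [0.753, 0.658, -0.0, -0.0]
contact_force: [0.4, 0.3, -3.4]
opening: 0.127
```

Run:
```python
from h import *
s=cam("scene");t=cam("top");st=ctrl.get_state();print(st["time"],st["eef_pos"],st["tcp_rot"],st["contact_force"],st["wrist_torque"],abs(st["dq"]).max())
# predicted frame-rim corners (level carrier, handle centre at grasp point) in the crop
e=st["eef_pos"];c0=np.array([e[0],e[1],e[2]+.017-.074+.010]);Y=R.from_euler("z",-7.7,degrees=True)
print(c0[2]-.01,[((proj(s,c0+Y.apply([x,y,0]))-[255,90])*4).round().tolist() for x,y in((.09,.06),(.09,-.06),(-.09,-.06),(-.09,.06))])
a=cv2.resize(s["image"][90:240,255:395],None,fx=4,fy=4,interpolation=cv2.INTER_CUBIC)
b=cv2.resize(t["image"][185:240,210:265],None,fx=4,fy=4,interpolation=cv2.INTER_CUBIC)
cv2.imwrite("pics/l2.png",np.hstack([a,cv2.copyMakeBorder(b,0,600-220,0,0,0)]))
```

```text
17.575 [5.43755239e-01 6.72843761e-05 2.36392840e-01] [ 7.53082268e-01  6.57926361e-01 -1.47709020e-05 -2.77760735e-05] [ 0.63363489 -0.08654882 -2.68940548] [ 0.00410671 -0.0219943  -0.0194568 ] 0.005950408147980821
0.17939283955757002 [[467.0, 344.0], [333.0, 432.0], [133.0, 297.0], [267.0, 222.0]]
```

View pics/l2.png

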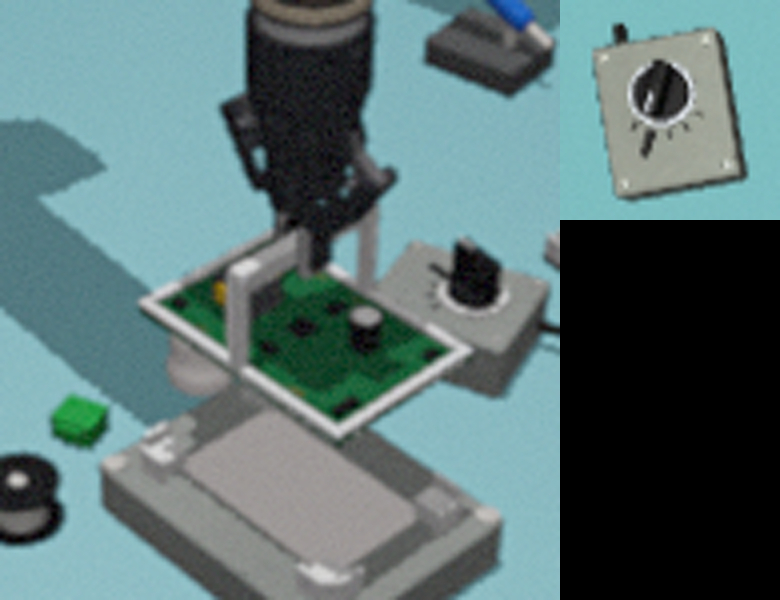

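The carrier hangs at z ≈ 0.179. Its rim corners at (470,350), (340,435) and (142,302) match the level prediction, plus the camera's usual bias, to about 1 px. Both parts are standing, and the knob is still on Off. I'm handing in.

```bash
python3 -c "
from h import *
print(ticket.sign_off())"
```

```text
the job is handed in; nothing more can be done
None
```

I turned the knob clockwise by 0.90 rad, from the 0.45 detent to Off, and released it. I then gripped the carrier by its handle and lifted it straight up to about 12 cm above its rests. I handed in at about 17.6 s while holding it there.

**Last checks:**
- **Knob:** the pointer faces the thick Off mark.
- **Carrier:** its underside is at about 0.179 m. The rim corners match a level carrier to about 1 px, or roughly 0.03 rad at most.
- **Motion:** the joints were practically still, at under 0.006 rad/s.
- **Loose parts:** the capacitor stands clearly on the board. The transformer is partly hidden by the handle but sits in its place.
- **Bystanders:** I never reached near them, and those in the last views show no shift. I did not measure their positions separately.

**Disagreements:**
- **Scene camera:** it showed a constant bias of about 2 px against the top camera, which I allowed for.
- **Knob grip:** it was a few millimetres off the knob's axis, giving a side load of up to about 15 N during the turn. I eased that off before letting go.
- **Handle grip:** the opening read about 11 mm on the 12 mm bar, and the grip held without slipping.

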